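# Thermometer jar into its bay

### The job

The thin glass jar is fragile: without gripping or lifting it, slide it gently across the desk into the rack's empty bay, onto the paper disc. Then take the stick thermometer out of its block and lower it softly, tip first, into the jar so that it ends up leaning on the rim towards the bay's open front. Leave everything else where it stands.

Things in the scene. Friction and masses are not known exactly. Their poses are not given: they have to be found in the camera images.
- jar: open straight round jar of thin amber glass, 70 mm across outside, 80 mm high, wall 4 mm, floor 6 mm thick, about 250 g (may vary by a quarter), loose on the desk. Origin at the centre of its underside, z up; its yaw means nothing. It breaks if anything, finger, thermometer or wall, bears on it with more than about 12 N: far less than a grip; sliding it takes 1 to 3 N. Pushed high up it tips, so push it low down
- rack: fixed white E-shaped fence of 6 mm thick, 30 mm high walls standing on the desk (no floor), 202 mm wide, with two bays side by side centred at y = +49 and -49 mm, each 92 mm wide inside. Origin on the desk midway between the bay centres; x points from the open front (on the robot's side) to the back wall. The back wall's inner face is at x = +40 mm; side walls run from x = -15 mm to the back
- spot: flat round paper disc, 82 mm across, lying on the desk in the empty bay, fixed and no obstacle. Origin at its centre, which is the centre of that bay: a jar standing there has 5 mm free to the back wall and 11 mm to each side wall. Its x axis points to the back wall of the bay, -x out of the open front
- stand: fixed white square block 54 x 54 mm, 60 mm high, with a round hole 16 mm across and 45 mm deep in the middle of its top, in which the thermometer stands. Origin at the centre of its underside
- pen: stick thermometer: grey round rod with a white top end, 150 mm long, 12 mm across, tapering to 6 mm over the last 25 mm at the tip, 25 g. It stands tip down, upright but loose (it can lean some 6 degrees), in the block's hole, its tip 15 mm above the desk. Origin at the tip end, z along the rod to the top
- pen_top (a point): centre of the thermometer's top end, 150 mm from the tip
- tub: closed round tub, 72 mm across, 55 mm high, standing in the rack's other bay; origin at the centre of its underside
- tape: black tape dispenser, 50 x 100 mm, 72 mm high; origin at the centre of its underside
- phone: flat black mobile phone, 145 x 70 x 9 mm lying on the desk; origin at the centre of its underside
- stapler: stapler, 125 x 35 mm, 42 mm high; origin at the centre of its underside
- mouse: small black computer mouse, 80 x 60 mm, 33 mm high, lying to the right of the robot's work area; origin under its palm end
- pump: clear plastic bottle, 60 mm across, 150 mm high; origin at the centre of its underside
There are look-alikes about, which are no part of the job. What is meant by the jar is not turquoise, and is the smaller of those in its own colour.

How it is judged:
By the outcome, as a careful person would: the job done as asked, in the order asked, and still so for the second after the job is handed in, with the robot touching nothing.
It also fails if it takes over 72 s, if anything falls off the work surface, if the arm or the gripper's body presses on something with over 40 N, if the wrist force passes 120 N, or if a joint passes its speed limit or range.

### The arm

A 6-joint arm with a two-finger parallel gripper is mounted at the origin on the work surface. World frame = base frame: x ahead of the robot, y to its left, z up, the work surface at z = 0. Lengths are in mm, angles in rad, forces in N, time in s.
With the tool pointing down it reaches from about 325 to 850 mm from the base axis. Payload 15.5 kg.
Tool frame: the origin (TCP) lies at the very end of the fingers, on their centre line; the grasp point (between the pads) lies 19 mm behind it (arm.tcp_to_grasp is the distance from the TCP to the grasp point, in mm); z points along the fingers, y is the line along which they close (so a half turn about z gives the same grasp; the last joint's range is limited). The gripper opens to 91 mm and grips with 3 to 60 N. Pads are 32 mm wide; open, the fingers measure 118 mm over their backs; the gripper's body (76 mm by 178 mm) begins 60 mm behind the grasp point.
Start: joints at [1.236, 0.494, 1.345, -0, 1.302, -0.096], TCP at [147.83, 607.266, 191.715] pointing down, gripper open.
Joint ranges: [-2.91, 2.91], [-0.82, 2.16], [0.22, 2.67], [-1.22, 4.37], [0.12, 2.79], [-3.08, 3.08]. Speed limits (rad/s): [1.89, 1.89, 2.57, 3.01, 3.01, 3.01].

### API

Orientations are given as a unit quaternion [w, x, y, z].
In Python, from workcell import arm, imaging gives the robot as it stands.
- The arm moves only by the tool servo_tool, never from a script. Its argument "series" is a list of rows, each a list of 7 numbers: the shift along the tool's x, y, z in m, then the turn, a rotation vector about the tool's x, y, z in rad, then the closure, from -1 (fully open) to 1 (shut). A call has 1 to 20 rows; each row shifts and turns the commanded pose from where the row before left it, along the tool's axes as they then stand; what a row does not reach is not made up. A row lasts 1/12 s, in which the tool goes at most 41.7 mm and 7.16 degrees, less where a joint would pass 70% of its speed; a pose out of reach is approached as far as the arm can. A call with a gripper value outside its range is refused whole. The fingers move at their own pace and stop on an object; "force" is the grip in N (left out, the last holds). Time passes only in rows, so rows that do not move let the fingers close. It gives the time, the measured TCP pose, the force, the opening and the grip force at its end, in the units of the state.
- arm.get_obs(): the state, without advancing time (a new reading comes with each control period).
- imaging.snapshot(name): name is "side" or "top"; returns a dict with "image" (384x512x3 uint8, blue, green, red), "fovy" (degrees; the focal length in pixels is half the picture's height over the tangent of half this angle, whatever the lens; pixels are square), "cx", "cy" (the principal point, pixels), "k1" (the pictures are not rectified: a ray, as slopes to the right and down, at radius r is drawn at 1 + k1 r^2 times it, then the intrinsics apply), "cam_to_world" (4x4, takes a point from camera to world coordinates). Camera axes: x right, y up, looking along -z (the intrinsics and any distortion apply to the point x, -y, -z); pixel columns grow to the right and rows downward; lengths in mm; the calibration is good to about 2 mm. A picture is of the moment at which its call begins. There is no depth.
- arm.hand_in(): hands the job in; it is judged then, once.
The state is a dict: "time_s": time; "q": joint angles; "qd": joint speeds; "joint_torque": joint torques, N m; "tcp_pos": TCP position; "eef_rot": TCP orientation; "contact_force": force on the tool from outside, world axes, zero at the start; "moment": the same for the moment, N m; "width": finger opening in mm; "gripper_force": force on a finger pad.
Only numpy, scipy, OpenCV 4.12 (cv2) and the standard library are available. Lean on these libraries where they do the work, as an engineer would, in place of code of your own. Each camera call takes 0.05 s, during which the arm holds its last target. There are 200 camera calls.

## Working session

There is one attempt and no reset: what is moved stays moved. The work goes in short steps, Python scripts to look and compute and a tool call to move; the robot and the scene stay as the last step left them, time stands still between calls to the robot, and variables do not carry over. Pictures are saved under pics/ and viewed, at most 13 in all, crops included, and the job is handed in when it is done.

Besides the shell and the picture viewer there is one more tool, called as a command line: name --pt "numbers of a row" for each row, then --argument value for the rest. servo_tool: Moves the arm, as the interface text tells. Its arguments: {"type":"object","properties":{"series":{"type":"array"},"force":{"type":"number"}},"required":["series"]}

```bash
mkdir -p pics; ls; cat > h.py <<'E'
import numpy as np, cv2
from workcell import arm, imaging
def cam(s):
    h,w=s["image"].shape[:2]; f=h/2/np.tan(np.radians(s["fovy"])/2); return f
def proj(s,P):
    T=np.linalg.inv(np.array(s["cam_to_world"])); P=np.atleast_2d(np.array(P,float))
    c=P@T[:3,:3].T+T[:3,3]; a=c[:,0]/-c[:,2]; b=-c[:,1]/-c[:,2]
    k=1+s["k1"]*(a*a+b*b); f=cam(s)
    return np.c_[s["cx"]+f*a*k, s["cy"]+f*b*k]
def ray(s,uv):
    f=cam(s); d=np.array([(uv[0]-s["cx"])/f,(uv[1]-s["cy"])/f]); x=d.copy()
    for _ in range(30): x=d/(1+s["k1"]*(x@x))
    T=np.array(s["cam_to_world"]); return T[:3,3], T[:3,:3]@np.array([x[0],-x[1],-1])
def atz(s,uv,z):
    o,d=ray(s,uv); return o+d*(z-o[2])/d[2]
E
python3 - <<'E'
from h import *
print(arm.get_obs())
for n in("top","side"):
    s=imaging.snapshot(n); cv2.imwrite(f"pics/{n}0.png",cv2.resize(s["image"],(768,576),interpolation=cv2.INTER_CUBIC))
    np.save(n+"0.npy",s,allow_pickle=True)
    print(n,s["fovy"],s["k1"],np.round(s["cam_to_world"],2).tolist())
E
```

```text
pics
{'time_s': 0.0, 'q': array([ 1.23648073e+00,  4.94194466e-01,  1.34611899e+00, -2.69462775e-05,
        1.30250821e+00, -9.54661729e-02]), 'qd': array([ 0.00015931,  0.00116939, -0.00132102,  0.00098147, -0.00120417,
       -0.00104267]), 'joint_torque': array([-5.35919680e-03, -8.78792024e+01, -3.81865025e+01,  7.03483145e-02,
        5.30631014e-02, -1.37717520e-04]), 'tcp_pos': array([147.71770851, 606.87533504, 191.13538407]), 'eef_rot': array([-1.18348133e-04,  1.19137458e-01,  9.92877580e-01, -6.03144561e-04]), 'contact_force': array([-0.14248739,  0.7038461 , -0.12957294]), 'moment': array([-0.01074299,  0.02528912,  0.00845586]), 'gripper_force': 0.0, 'width': 91.10160523472425}
top 42.222058264073695 -0.14180411974844728 [[0.01, 0.99, -0.13, 337.53], [-1.0, 0.01, -0.0, -10.25], [-0.0, 0.13, 0.99, 1428.93], [0.0, 0.0, 0.0, 1.0]]
side 44.98183344503086 -0.030091171727198097 [[0.68, 0.36, -0.64, -271.71], [-0.73, 0.36, -0.58, -765.99], [0.02, 0.86, 0.51, 751.6], [0.0, 0.0, 0.0, 1.0]]
```

View pics/top0.png

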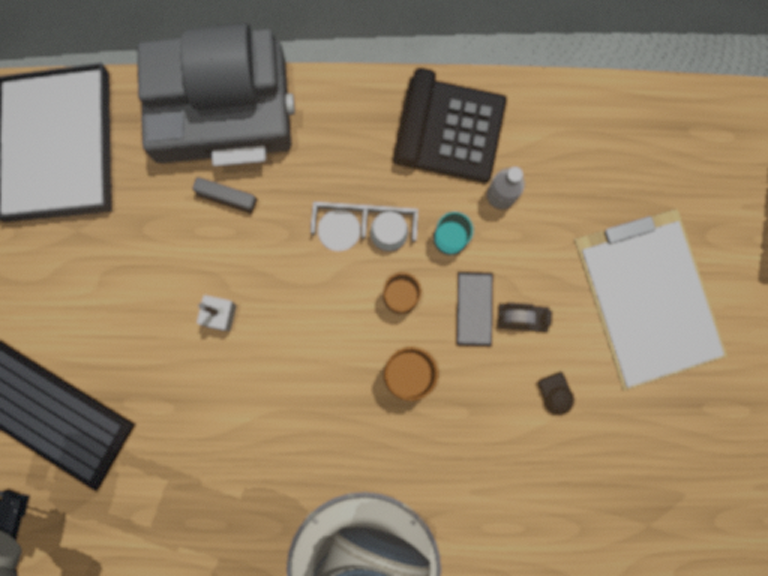

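View pics/side0.png

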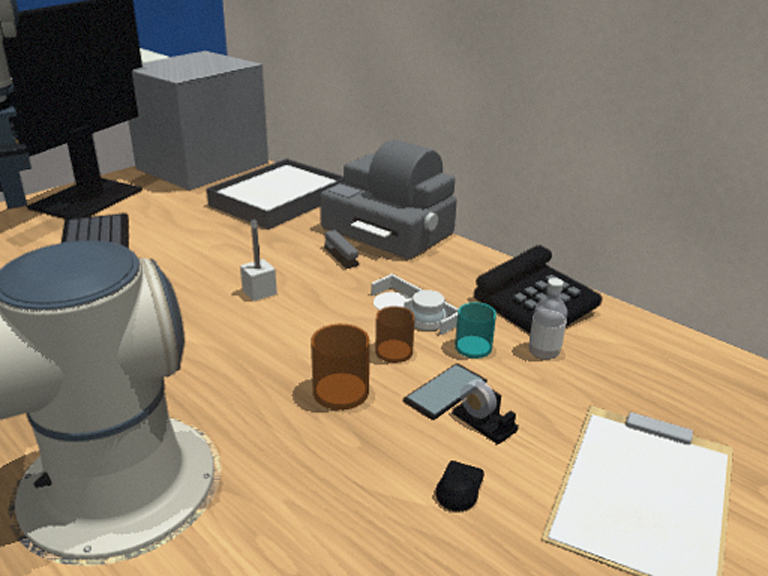

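In the top view (768 px), the look-alikes for the jar are the small amber one at (401,293), the large amber one at (410,374) and the turquoise one at (452,234). I choose the small amber jar at (401,293). The empty bay with the disc is at (339,230), the tub is at (390,230), and the block with the thermometer is at (216,314). The side view agrees: small amber jar at (394,333), block at (258,280), disc at (390,300).

```bash
cat > m.py <<'E'
from h import *
from scipy.optimize import minimize
S={n:np.load(n+"0.npy",allow_pickle=True).item() for n in("top","side")}
up=lambda U:((U[0]+.5)/1.5-.5,(U[1]+.5)/1.5-.5)
t=np.linspace(0,2*np.pi,60,endpoint=False)
circ=lambda x,y,r,z:np.c_[x+r*np.cos(t),y+r*np.sin(t),0*t+z]
def cyl(x,y,r,h): return np.r_[circ(x,y,r,0),circ(x,y,r,h)]
def fill(s,P):
    m=np.zeros((384*4,512*4),np.uint8); h=cv2.convexHull(((proj(s,P)+.5)*4).astype(np.float32))
    cv2.fillConvexPoly(m,h.astype(np.int32),1); return cv2.resize(m.astype(np.float32),(512,384),interpolation=cv2.INTER_AREA)
def fit(model,masks,p0,step=6):
    def c(p):
        return sum(1-np.minimum(a,b).sum()/np.maximum(a,b).sum() for a,b in((fill(S[n],model(p)),M.astype(np.float32)) for n,M in masks.items()))
    d=len(p0); r=minimize(c,p0,method="Nelder-Mead",options=dict(initial_simplex=np.r_[[p0],np.array(p0)+np.diag(step*np.ones(d) if np.isscalar(step) else step)]))
    return r.x,r.fun
def comp(m,uv):
    n,l=cv2.connectedComponents(m.astype(np.uint8)); u,v=int(round(uv[0])),int(round(uv[1])); return (l==l[v,u])&m
E
python3 - <<'E'
from m import *
from scipy.ndimage import binary_fill_holes
p=dict(jar=((401,293),40),spot=((339,230),0),tub=((390,230),55),stand=((216,314),60))
for k,(U,z) in p.items(): print(k,atz(S["top"],up(U),z).round(1))
pr={n:proj(s,[[0,0,0]]) for n,s in S.items()}; print(pr)
M={}
for n,U in(("top",(401,293)),("side",(394,333))):
    hsv=cv2.cvtColor(S[n]["image"],cv2.COLOR_BGR2HSV); 
    u,v=map(int,up(U)); print(n,hsv[v,u],hsv[v,u-25],hsv[v+5,u])
    M[n]=comp((hsv[...,1]>165)&(hsv[...,0]<18),up(U)); M[n]=binary_fill_holes(M[n]); print(M[n].sum())
x0=atz(S["top"],up((401,293)),40)[:2]
for ms in(M,{"top":M["top"]},{"side":M["side"]}): print(fit(lambda q:cyl(q[0],q[1],35,80),ms,x0))
a=S["top"]["image"][125:260,120:340]; cv2.imwrite("pics/c1.png",cv2.resize(a,None,fx=3.6,fy=3.6,interpolation=cv2.INTER_CUBIC))
E
```

```text
jar [519.4 -65.6  40. ]
spot [647.5  54.8   0. ]
tub [636.7 -43.6  55. ]
stand [473.5 277.9  60. ]
{'top': array([[241.72677047, 379.58055574]]), 'side': array([[ 78.0637435 , 319.74266549]])}
top [ 15 148 160] [ 19 101 184] [ 15 153 160]
0
side [ 12 147  73] [ 14 180  75] [ 12 172 104]
0
(array([519.3863572 , -65.60067608]), np.float64(2.0))
(array([519.3863572 , -65.60067608]), np.float64(1.0))
(array([519.3863572 , -65.60067608]), np.float64(1.0))
```

View pics/c1.png

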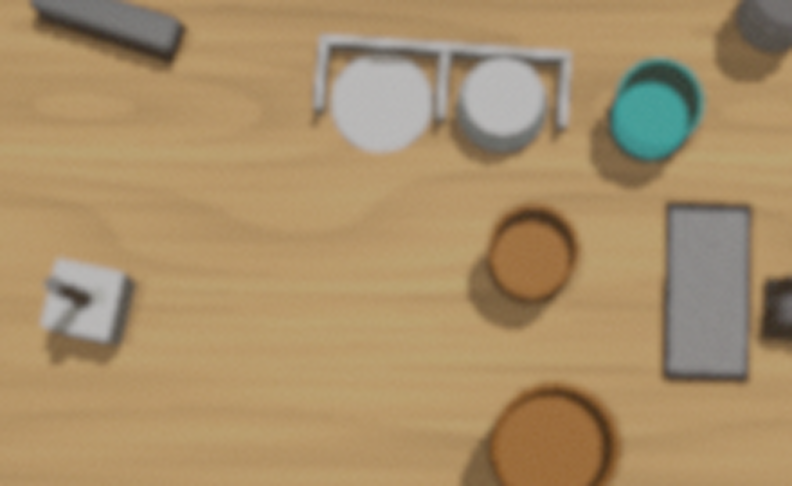

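The crop shows the small amber jar at crop (532,254), the disc at (381,103), the tub at (503,98), and the pen leaning in the block at (86,300). I will now fit outlines.

```bash
cat > f.py <<'E'
from m import *
from scipy.ndimage import binary_fill_holes
def seg(n,U,chan,box=45):
    u,v=map(int,up(U)); y0,x0=v-box,u-box
    A=chan(S[n]["image"])[y0:v+box,x0:u+box]
    th,b=cv2.threshold(A,0,255,cv2.THRESH_OTSU); m=np.zeros((384,512),bool); m[y0:v+box,x0:u+box]=b>0
    return m
lab=lambda i:cv2.cvtColor(i,cv2.COLOR_BGR2LAB)
redness=lambda i:np.clip(128+60*(np.log(i[...,2]+5.)-np.log(i[...,0]+5.)),0,255).astype(np.uint8)
white=lambda i:255-cv2.cvtColor(i,cv2.COLOR_BGR2HSV)[...,1]
E
python3 - <<'E'
from f import *
M={}
for n,U,b in(("top",(401,293),25),("side",(394,333),34)):
    m=comp(seg(n,U,lambda i:lab(i)[...,1],b),up(U) if n=="top" else up((394,350))); M[n]=binary_fill_holes(m); print(n,m.sum())
for ms in(M,{"top":M["top"]},{"side":M["side"]}): 
    print("jar",fit(lambda q:cyl(q[0],q[1],35,80),ms,[519,-66]))
tm=comp(seg("top",(339,230),white,22),up((339,230)))
# rack clicks from crop (px = 120+U/3.6)
cr=lambda U:(120+(U[0]+.5)/3.6-.5,125+(U[1]+.5)/3.6-.5)
for k,U,z in(("disc",(381,103),0),("backL outer",(320,37),30),("backR outer",(572,52),30),("midback",(446,46),30),("tub",(503,98),55)):print(k,atz(S["top"],cr(U),z).round(1))
# stand & pen
for k,q in(("st",[(57,259),(133,272),(111,343),(40,328)]),):
    c=[atz(S["top"],cr(U),60)[:2] for U in q]; print(np.round(c,1).tolist(),np.mean(c,0))
vis=S["top"]["image"].copy()
big=np.zeros((600,800,3),np.uint8)
def crop(n,x0,y0,w,h,f,polys):
    a=cv2.resize(S[n]["image"][y0:y0+h,x0:x0+w],None,fx=f,fy=f,interpolation=cv2.INTER_CUBIC)
    for P in polys:
        q=((proj(S[n],P)+.5-[x0,y0])*f-.5); cv2.polylines(a,[np.round(q*16).astype(np.int32)],True,(0,0,255),1,cv2.LINE_AA,4)
    return a
x,y=fit(lambda q:cyl(q[0],q[1],35,80),M,[519,-66])[0]
a=crop("top",245,170,50,50,6,[circ(x,y,35,0),circ(x,y,35,80)]); b=crop("side",235,190,60,60,5,[circ(x,y,35,0),circ(x,y,35,80)])
c=crop("side",150,140,50,65,4.6,[]); d=crop("top",125,190,36,36,8,[])
for im,(X,Y) in((a,(0,0)),(b,(300,0)),(c,(0,300)),(d,(300,300))): big[Y:Y+im.shape[0],X:X+im.shape[1]]=im[:600-Y,:800-X]
cv2.imwrite("pics/c2.png",big)
E
```

```text
top 515
side 3394
jar (array([519.93333489, -66.87377536]), np.float64(0.8187128901481628))
jar (array([519.8430233 , -66.36697769]), np.float64(0.08067083358764648))
jar (array([437.8669281 , -64.51765823]), np.float64(0.7059416770935059))
disc [647.2  55.9   0. ]
backL outer [694.4 104.5  30. ]
backR outer [684.4 -97.9  30. ]
midback [688.    3.2  30. ]
tub [640.4 -42.3  55. ]
[[508.5, 302.9], [499.0, 242.9], [443.7, 258.1], [454.5, 314.1]] [476.4452092  279.49952665]
```

View pics/c2.png

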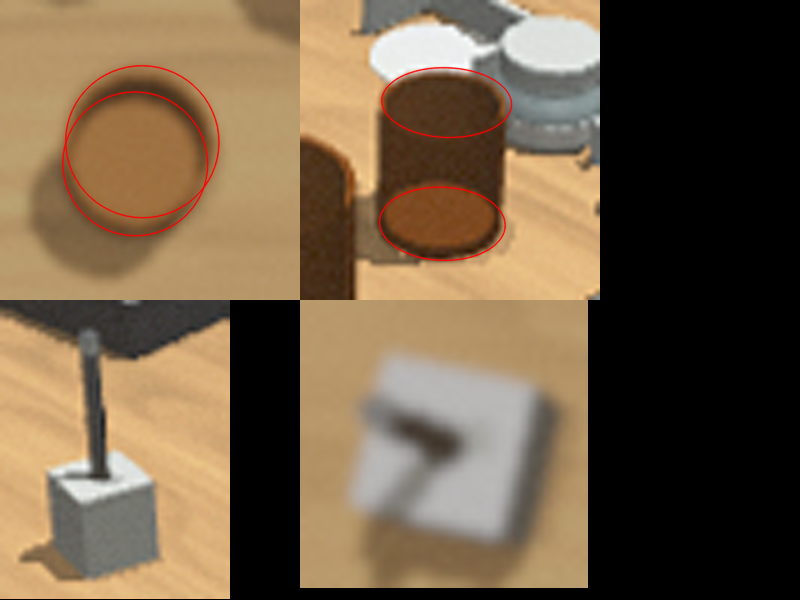

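```bash
cat >> f.py <<'E'
def crop(s,x0,y0,w,h,f,polys):
    a=cv2.resize(s["image"][y0:y0+h,x0:x0+w],None,fx=f,fy=f,interpolation=cv2.INTER_CUBIC)
    for P in polys:
        q=((proj(s,P)+.5-[x0,y0])*f-.5); cv2.polylines(a,[np.round(q*16).astype(np.int32)],True,(0,0,255),1,cv2.LINE_AA,4)
    return a
def rot(x,y,th,pts):
    c,s_=np.cos(th),np.sin(th); p=np.array(pts,float); return np.c_[x+c*p[:,0]-s_*p[:,1],y+s_*p[:,0]+c*p[:,1],p[:,2]]
def rackp(x,y,th):
    pl=[[(46,101),(46,-101),(-15,-101),(-15,-95),(40,-95),(40,-3),(-15,-3),(-15,3),(40,3),(40,95),(-15,95),(-15,101)]]
    return [rot(x,y,th,[(a,b,z) for a,b in pl[0]]) for z in(0,30)]
def tri(uvs):
    A=[];b=[]
    for n,uv in uvs: 
        o,d=ray(S[n],uv); d/=np.linalg.norm(d); P=np.eye(3)-np.outer(d,d); A.append(P); b.append(P@o)
    x=np.linalg.lstsq(np.vstack(A),np.hstack(b),rcond=None)[0]; return x
def mosaic(name,tiles):
    big=np.zeros((600,800,3),np.uint8)
    for im,(X,Y) in tiles: q=big[Y:Y+im.shape[0],X:X+im.shape[1]]; q[:]=im[:q.shape[0],:q.shape[1]]
    cv2.imwrite(name,big)
E
python3 - <<'E'
from f import *
top=tri([("top",(133.6,203.1)),("side",(169.2,147.4))]); print("pen_top",top)
# hole entry at block top, 
th=-.17; st=(476.4,279.5)
sq=[(27,27),(27,-27),(-27,-27),(-27,27)]
stp=[rot(*st,th,[(a,b,z) for a,b in sq]) for z in(0,60)]+[circ(*st,8,60)]
tip=top+0; tip=np.array([st[0],st[1],15.]); 
rk=rackp(643.5,5.5,-.049); sp=rot(643.5,5.5,-.049,[(0,49,0)])[0]; print(sp)
J=circ(519,-65.5,35,0),circ(519,-65.5,35,80)
big=[circ(404,-75,47,0),circ(404,-75,47,110)]
pen=[np.array([tip,top])]
T,D=S["top"],S["side"]
mosaic("pics/c3.png",[(crop(T,200,125,90,70,4,rk+[circ(sp[0],sp[1],41,0)]),(0,0)),(crop(T,125,190,36,36,7,stp+pen),(362,0)),
 (crop(D,155,140,40,65,4.4,stp+pen),(620,0)),(crop(D,235,175,75,50,5,rk+[circ(sp[0],sp[1],41,0)]),(0,310)),(crop(D,200,205,55,70,4,big),(378,310)),(crop(T,250,225,50,50,4,big),(600,310))])
E
```

```text
pen_top [478.91125179 283.86817912 161.21609831]
[645.90003932  54.44118727   0.        ]
```

View pics/c3.png

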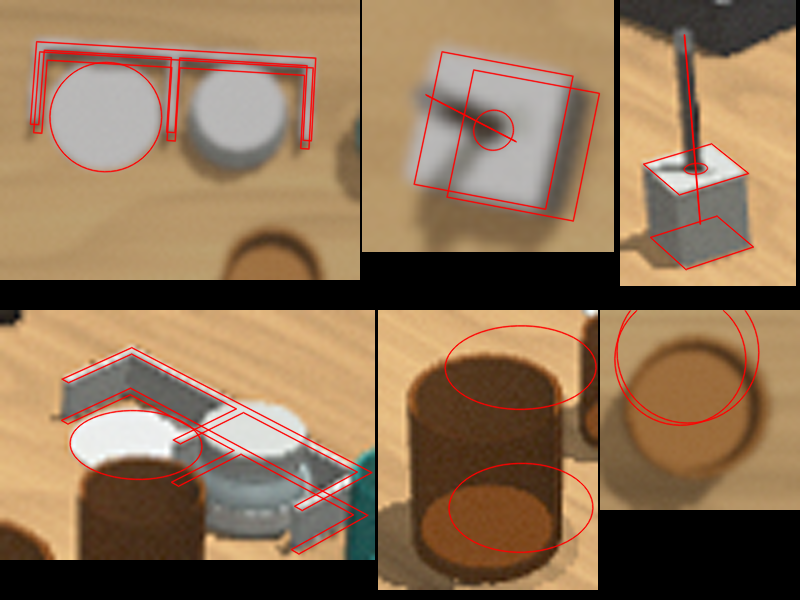

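The pictures give these estimates: jar (519,-65), spot (645.5,55.5), rack yaw -0.049, stand (475.5,280.5), pen top about (479,284,161). The large amber jar at about (376,-80) is clear of the push. I'll push +y with a flat closed finger first, then along the bay axis with both fingers as a cradle.

servo_tool --pt "0 0 0 0 0 -0.12 1" --pt "0 0 0 0 0 -0.119 1" --pt "-0.0154 -0.0306 0 0 0 0 1" --pt "-0.0154 -0.0306 0 0 0 0 1" --pt "-0.0154 -0.0306 0 0 0 0 1" --pt "-0.0154 -0.0306 0 0 0 0 1" --pt "-0.0154 -0.0306 0 0 0 0 1" --pt "-0.0154 -0.0306 0 0 0 0 1" --pt "-0.0154 -0.0306 0 0 0 0 1" --pt "-0.0154 -0.0306 0 0 0 0 1" --pt "-0.0154 -0.0306 0 0 0 0 1" --pt "-0.0154 -0.0306 0 0 0 0 1" --pt "-0.0154 -0.0306 0 0 0 0 1" --pt "-0.0154 -0.0306 0 0 0 0 1" --pt "-0.0154 -0.0306 0 0 0 0 1" --pt "-0.0154 -0.0306 0 0 0 0 1" --pt "-0.0154 -0.0306 0 0 0 0 1" --pt "-0.0154 -0.0306 0 0 0 0 1" --pt "-0.0154 -0.0306 0 0 0 0 1" --pt "-0.0154 -0.0306 0 0 0 0 1"

```text
time_s: 1.77
tcp_pos: [425.4, 54.8, 191.7]
eef_rot: [-0.0, -0.0, 1.0, 0.0]
contact_force: [0.6, 1.0, -0.3]
width: 0.4
gripper_force: 0.0
```

servo_tool --pt "-0.0156 -0.0308 0 0 0 0 1" --pt "-0.0156 -0.0308 0 0 0 0 1" --pt "-0.0156 -0.0308 0 0 0 0 1" --pt "-0.0156 -0.0308 0 0 0 0 1" --pt "-0.0156 -0.0308 0 0 0 0 1" --pt "-0.0156 -0.0308 0 0 0 0 1" --pt "0 0 0.035 0 0 0 1" --pt "0 0 0.035 0 0 0 1" --pt "0 0 0.035 0 0 0 1" --pt "0 0 0.035 0 0 0 1" --pt "0 0 0.02 0 0 0 1" --pt "0 0 0.017 0 0 0 1" --pt "0 0 0 -0.09 0 0 1" --pt "0 0 0 0 0 0 1"

```text
time_s: 2.93
tcp_pos: [518.7, -128.8, 13.5]
eef_rot: [-0.0, -0.0, 0.999, 0.048]
contact_force: [1.3, -2.1, 0.1]
width: 0.4
gripper_force: 0.0
```

```bash
python3 - <<'E'
from f import *
o=arm.get_obs(); print(o["time_s"],o["tcp_pos"],o["contact_force"])
T,D=imaging.snapshot("top"),imaging.snapshot("side")
J=[circ(519,-65.5,35,0),circ(519,-65.5,35,80)]
mosaic("pics/c4.png",[(crop(T,210,130,100,90,4,J),(0,0)),(crop(D,200,150,100,110,4,J),(400,0))])
E
```

```text
2.9333 [ 518.73964643 -128.83249736   13.53124141] [ 1.3019652  -2.13689204  0.13925366]
```

View pics/c4.png

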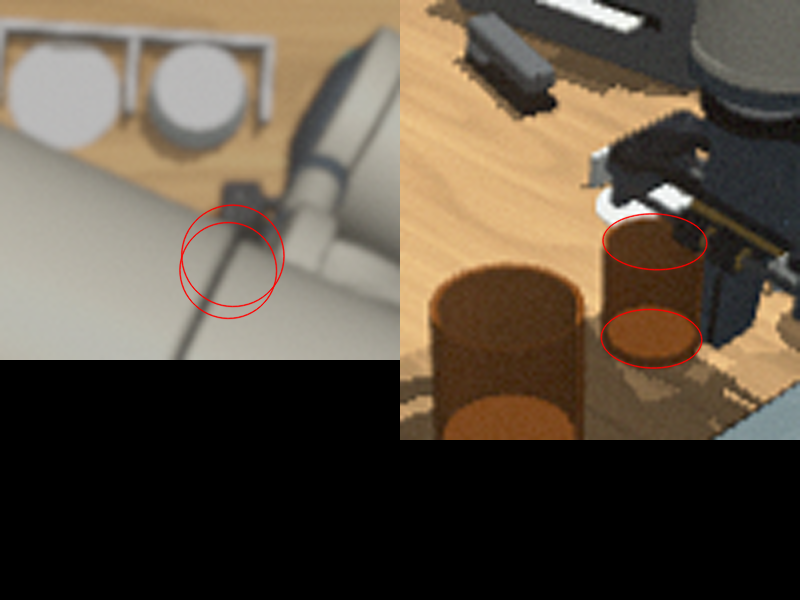

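The side crop shows the jar still in its place at (650,290), with the finger just right of it at (730,300). Now I push gently along +y.

servo_tool --pt "0 0.004 0.00036 0 0 0 1" --pt "0 0.004 0.00036 0 0 0 1" --pt "0 0.002 0.00018 0 0 0 1" --pt "0 0.002 0.00018 0 0 0 1" --pt "0 0.002 0.00018 0 0 0 1" --pt "0 0.002 0.00018 0 0 0 1" --pt "0 0.002 0.00018 0 0 0 1" --pt "0 0.003 0.00027 0 0 0 1" --pt "0 0.003 0.00027 0 0 0 1" --pt "0 0.004 0.00036 0 0 0 1" --pt "0 0.004 0.00036 0 0 0 1" --pt "0 0.004 0.00036 0 0 0 1" --pt "0 0.004 0.00036 0 0 0 1" --pt "0 0.004 0.00036 0 0 0 1" --pt "0 0.004 0.00036 0 0 0 1" --pt "0 0.004 0.00036 0 0 0 1" --pt "0 0.004 0.00036 0 0 0 1" --pt "0 0.004 0.00036 0 0 0 1" --pt "0 0.004 0.00036 0 0 0 1" --pt "0 0.004 0.00036 0 0 0 1"

```text
time_s: 4.7
tcp_pos: [518.8, -59.6, 14.7]
eef_rot: [0.0, -0.0, 0.999, 0.045]
contact_force: [-0.8, -2.1, 1.3]
width: 0.2
gripper_force: 1.2
```

servo_tool --pt "0 0.004 0.0004 0 0 0 1" --pt "0 0.004 0.0004 0 0 0 1" --pt "0 0.004 0.0004 0 0 0 1" --pt "0 0.004 0.0004 0 0 0 1" --pt "0 0.004 0.0004 0 0 0 1" --pt "0 0.004 0.0004 0 0 0 1" --pt "0 0.004 0.0004 0 0 0 1" --pt "0 0.004 0.0004 0 0 0 1" --pt "0 0.004 0.0004 0 0 0 1" --pt "0 0.004 0.0004 0 0 0 1" --pt "0 0.004 0.0004 0 0 0 1" --pt "0 0.004 0.0004 0 0 0 1" --pt "0 0.004 0.0004 0 0 0 1" --pt "0 0.004 0.0004 0 0 0 1" --pt "0 0.004 0.0004 0 0 0 1" --pt "0 0.004 0.0004 0 0 0 1" --pt "0 0.004 0.0004 0 0 0 1" --pt "0 0.003 0.0003 0 0 0 1" --pt "0 0.001 0 0 0 0 1" --pt "0 0 0 0 0 0 1"

```text
time_s: 6.37
tcp_pos: [518.6, 12.8, 14.0]
eef_rot: [-0.0, -0.0, 0.999, 0.045]
contact_force: [-0.4, -0.1, -0.7]
width: 0.6
gripper_force: 0.0
```

servo_tool --pt "0 -0.012 -0.0011 0 0 0 1" --pt "0 -0.012 -0.0011 0 0 0 1" --pt "0 -0.012 -0.0011 0 0 0 1" --pt "0 0 -0.035 0 0 0 1" --pt "0 0 -0.035 0 0 0 1" --pt "0 0 -0.035 0 0 0 1" --pt "0 0 0 0.09 0 0 0" --pt "0 0 0 0 0 0.049 0" --pt "0.035 0 0 0 0 0 0" --pt "0.035 0 0 0 0 0 0" --pt "0 0.03 0 0 0 0 0" --pt "0 0.03 0 0 0 0 0" --pt "0 0.03 0 0 0 0 0" --pt "0 0 0 0 0 0 0"

```text
time_s: 7.53
tcp_pos: [453.4, 62.6, 119.0]
eef_rot: [0.0, 0.024, 1.0, 0.0]
contact_force: [-0.8, -1.8, -0.3]
width: 45.4
gripper_force: 0.0
```

```bash
python3 - <<'E'
from f import *
o=arm.get_obs(); print(o["time_s"],o["tcp_pos"],o["width"],o["eef_rot"])
T,D=imaging.snapshot("top"),imaging.snapshot("side"); np.save("side1.npy",D,allow_pickle=True);np.save("top1.npy",T,allow_pickle=True)
J=[circ(519,61.5,35,0),circ(519,61.5,35,80)]
mosaic("pics/c5.png",[(crop(T,180,130,100,100,4,J),(0,0)),(crop(D,170,130,100,110,4,J),(400,0))])
E
```

```text
7.5333 [453.3632442   62.56086816 118.9583906 ] 45.39915485168183 [1.88798967e-04 2.40109422e-02 9.99711573e-01 4.57092515e-04]
```

View pics/c5.png

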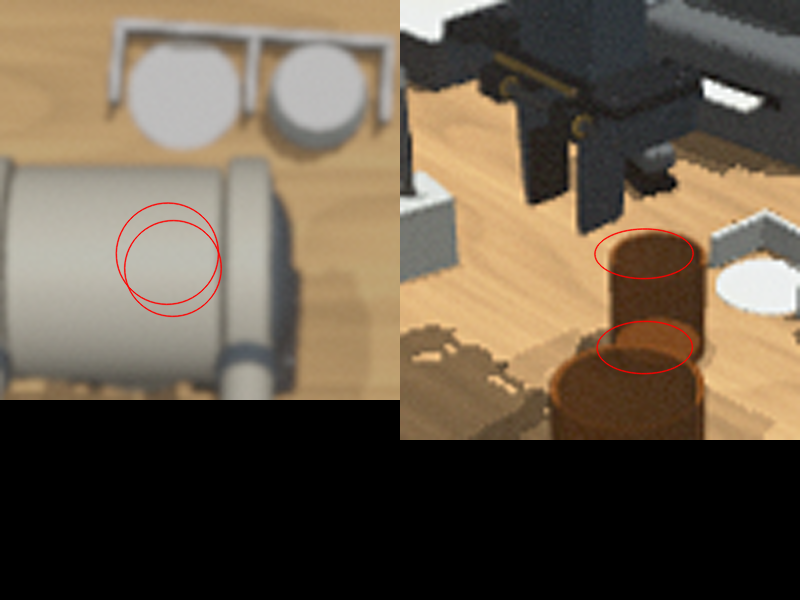

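The side crop shows the jar about 3 px right of the prediction, so it stands at about (521,54). The open fingers are behind it. I'll centre on it and lower into cradle position.

servo_tool --pt "0 0 0 0 0 -0.055 0" --pt "0.0035 -0.0086 0.02 0 0 0 0" --pt "0 0 0.03 0 0 0 0" --pt "0 0 0.03 0 0 0 0" --pt "0 0 0.018 0 0 0 0" --pt "0 0 0.006 0 0 0 0" --pt "0 0 0 0 -0.09 0 0" --pt "-0.003 0 0.0003 0 0 0 0" --pt "-0.003 0 0.0003 0 0 0 0" --pt "-0.003 0 0.0003 0 0 0 0" --pt "-0.003 0 0.0003 0 0 0 0" --pt "-0.002 0 0.0002 0 0 0 0" --pt "-0.002 0 0.0002 0 0 0 0" --pt "-0.002 0 0.0002 0 0 0 0" --pt "-0.002 0 0.0002 0 0 0 0" --pt "-0.002 0 0.0002 0 0 0 0" --pt "-0.002 0 0.0002 0 0 0 0" --pt "-0.002 0 0.0002 0 0 0 0" --pt "-0.002 0 0.0002 0 0 0 0"

```text
time_s: 9.22
tcp_pos: [478.1, 51.7, 14.5]
eef_rot: [0.045, -0.003, 0.999, 0.0]
contact_force: [-0.5, -0.5, 0.0]
width: 45.9
gripper_force: 0.0
```

servo_tool --pt "-0.003 0.0001 0.0003 0 0 0 0" --pt "-0.003 0.0001 0.0003 0 0 0 0" --pt "-0.003 0.0001 0.0003 0 0 0 0" --pt "-0.003 0.0001 0.0003 0 0 0 0" --pt "-0.003 0.0001 0.0003 0 0 0 0" --pt "-0.003 0.0001 0.0003 0 0 0 0" --pt "-0.003 0.0001 0.0003 0 0 0 0" --pt "-0.003 0.0001 0.0003 0 0 0 0" --pt "-0.003 0.0001 0.0003 0 0 0 0" --pt "-0.003 0.0001 0.0003 0 0 0 0" --pt "-0.003 0.0001 0.0003 0 0 0 0" --pt "-0.003 0.0001 0.0003 0 0 0 0" --pt "-0.003 0.0001 0.0003 0 0 0 0" --pt "-0.003 0.0001 0.0003 0 0 0 0" --pt "-0.003 0.0001 0.0003 0 0 0 0" --pt "0 0 0 0 0 0 0"

```text
time_s: 10.55
tcp_pos: [524.1, 53.4, 14.1]
eef_rot: [0.045, -0.003, 0.999, 0.0]
contact_force: [-1.8, -0.2, 0.2]
width: 45.5
gripper_force: 0.9
```

```bash
python3 - <<'E'
from f import *
o=arm.get_obs(); print(o["time_s"],o["tcp_pos"],o["contact_force"])
T,D=imaging.snapshot("top"),imaging.snapshot("side")
p=o["tcp_pos"]; x,y=p[0]+43,p[1]; print(x,y)
J=[circ(x,y,35,0),circ(x,y,35,80)]+rackp(643,6.5,-.049)
mosaic("pics/c6.png",[(crop(T,190,130,100,100,4,J),(0,0)),(crop(D,210,160,80,80,5,J),(400,0))])
E
```

```text
10.55 [524.05263153  53.42470788  14.11791844] [-1.83973799 -0.15377167  0.21207566]
567.0526315265666 53.42470788349603
```

View pics/c6.png

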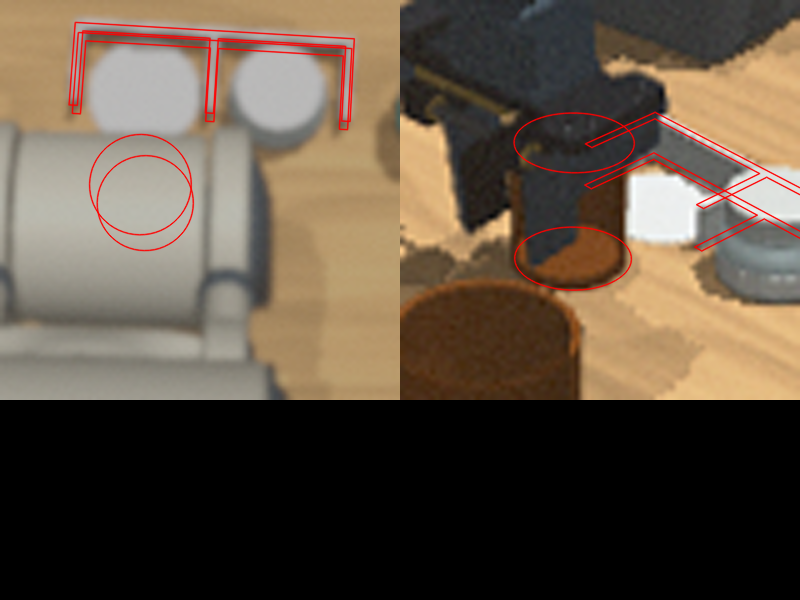

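The side crop shows the jar in the cradle at about (570,235), matching the prediction TCP+43 mm within 1 px. I keep pushing.

servo_tool --pt "-0.003 0.0001 0.0003 0 0 0 0" --pt "-0.003 0.0001 0.0003 0 0 0 0" --pt "-0.003 0.0001 0.0003 0 0 0 0" --pt "-0.003 0.0001 0.0003 0 0 0 0" --pt "-0.003 0.0001 0.0003 0 0 0 0" --pt "-0.003 0.0001 0.0003 0 0 0 0" --pt "-0.003 0.0001 0.0003 0 0 0 0" --pt "-0.003 0.0001 0.0003 0 0 0 0" --pt "-0.003 0.0001 0.0003 0 0 0 0" --pt "-0.003 0.0001 0.0003 0 0 0 0" --pt "-0.003 0.0001 0.0003 0 0 0 0" --pt "-0.003 0.0001 0.0003 0 0 0 0" --pt "-0.003 0.0001 0.0003 0 0 0 0" --pt "-0.003 0.0001 0.0003 0 0 0 0" --pt "-0.003 0.0001 0.0003 0 0 0 0" --pt "-0.003 0.0001 0.0003 0 0 0 0" --pt "-0.003 0.0001 0.0003 0 0 0 0" --pt "-0.003 0.0001 0.0003 0 0 0 0" --pt "-0.003 0.0001 0.0003 0 0 0 0" --pt "-0.003 0.0001 0.0003 0 0 0 0"

```text
time_s: 12.32
tcp_pos: [583.7, 55.8, 13.5]
eef_rot: [0.045, -0.003, 0.999, 0.0]
contact_force: [-3.7, -0.1, 4.0]
width: 45.6
gripper_force: 2.2
```

servo_tool --pt "-0.003 0 0.0003 0 0 0 0" --pt "-0.003 0 0.0003 0 0 0 0" --pt "-0.002 0 0.0002 0 0 0 0" --pt "-0.002 0 0.0002 0 0 0 0" --pt "-0.002 0 0.0002 0 0 0 0" --pt "-0.002 0 0.0002 0 0 0 0" --pt "-0.001 0 0.0001 0 0 0 0" --pt "-0.001 0 0.0001 0 0 0 0" --pt "0 0 0 0 0 0 0"

```text
time_s: 13.07
tcp_pos: [599.7, 55.9, 13.3]
eef_rot: [0.045, -0.003, 0.999, 0.0]
contact_force: [-3.4, -0.3, 2.1]
width: 45.6
gripper_force: 1.9
```

servo_tool --pt "0.006 0 -0.0005 0 0 0 0" --pt "0.012 0 -0.0011 0 0 0 0" --pt "0.015 0 -0.0013 0 0 0 0" --pt "0.015 0 -0.0013 0 0 0 0" --pt "0 0 -0.035 0 0 0 -1" --pt "0 0 -0.035 0 0 0 -1" --pt "0 0 -0.035 0 0 0 -1" --pt "0 0 -0.035 0 0 0 -1" --pt "0 0 -0.04 0 0 0 -1" --pt "0 0 0 0 0.09 0 -1" --pt "0.0084 0.032 0 0 0 0 -1" --pt "0.0084 0.032 0 0 0 0 -1" --pt "0.0084 0.032 0 0 0 0 -1" --pt "0.0084 0.032 0 0 0 0 -1" --pt "0.0084 0.032 0 0 0 0 -1" --pt "0.0084 0.032 0 0 0 0 -1" --pt "0.0084 0.032 0 0 0 0 -1" --pt "0 0 0 0 0 0 -1"

```text
time_s: 14.57
tcp_pos: [473.4, 283.7, 192.4]
eef_rot: [0.0, -0.005, 1.0, 0.001]
contact_force: [-0.9, -0.6, -0.4]
width: 91.0
gripper_force: 0.0
```

```bash
python3 - <<'E'
from f import *
o=arm.get_obs(); print(o["time_s"],o["tcp_pos"],o["eef_rot"])
T,D=imaging.snapshot("top"),imaging.snapshot("side")
np.save("side2.npy",D,allow_pickle=True);np.save("top2.npy",T,allow_pickle=True)
x,y=642.7,55.9
J=[circ(x,y,35,0),circ(x,y,35,80)]
mosaic("pics/c7.png",[(crop(T,195,125,60,60,6.6,J+rackp(643,6.5,-.049)),(0,0)),(crop(D,225,160,60,60,6.6,J),(400,0)),(crop(D,150,100,70,90,2.2,[]),(0,400)),(crop(T,115,170,60,60,3.3,[]),(200,400))])
E
```

```text
14.5667 [473.3701318  283.70472514 192.43003636] [ 2.90079568e-04 -4.67276603e-03  9.99988626e-01  9.10857637e-04]
```

View pics/c7.png

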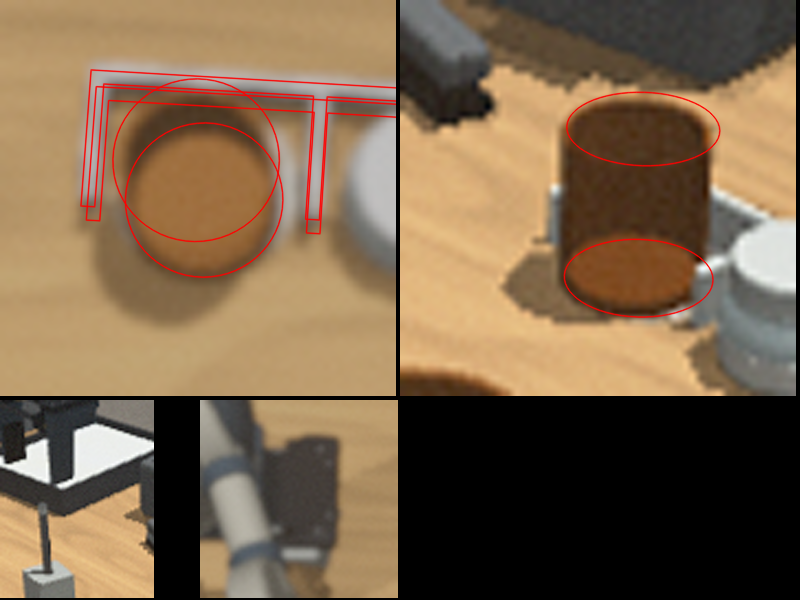

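The jar stands on the disc, centred within about 3 mm (top crop (203,200), white margin visible on both sides). The open fingers hang above the pen. Now I grasp it.

servo_tool --pt "-0.0046 -0.001 0 0 0 0 -1" --pt "0 0 0.02 0 0 0 -1" --pt "0 0 0.02 0 0 0 -1" --pt "0 0 0.015 0 0 0 -1" --pt "0 0 0.0105 0 0 0 -1" --pt "0 0 0 0 0 0 0" --pt "0 0 0 0 0 0 0.4" --pt "0 0 0 0 0 0 0.6" --pt "0 0 0 0 0 0 1" --pt "0 0 0 0 0 0 1" --pt "0 0 0 0 0 0 1" --pt "0 0 0 0 0 0 1" --force 12

```text
time_s: 15.67
tcp_pos: [479.7, 278.3, 127.3]
eef_rot: [0.0, -0.003, 1.0, 0.0]
contact_force: [-0.0, -1.2, -0.1]
width: 47.1
gripper_force: 0.0
```

servo_tool --pt "0 0.003 0 0 0 0 0.4" --pt "0 0 0 0 0 0 0.7" --pt "0 0 0 0 0 0 1" --pt "0 0 0 0 0 0 1" --pt "0 0 0 0 0 0 1" --pt "0 0 0 0 0 0 1" --pt "0 0 0 0 0 0 1" --pt "0 0 0 0 0 0 1" --pt "0 0 0 0 0 0 1" --pt "0 0 0 0 0 0 1" --pt "0 0 0 0 0 0 1" --pt "0 0 0 0 0 0 1" --pt "0 0 0 0 0 0 1" --force 12

```text
time_s: 16.75
tcp_pos: [479.5, 281.1, 126.9]
eef_rot: [-0.0, -0.003, 1.0, -0.0]
contact_force: [0.0, -0.2, -0.3]
width: 11.2
gripper_force: 12.0
```

servo_tool --pt "0 0 -0.01 0 0 0 1" --pt "0 0 -0.02 0 0 0 1" --pt "0 0 -0.03 0 0 0 1" --pt "0 0 -0.03 0 0 0 1" --pt "0 0 -0.03 0 0 0 1" --pt "0 0 -0.015 0 0 0 1" --pt "0 0 0 0 0 0 1" --pt "0 0 0 0 0 0 1"

```text
time_s: 17.42
tcp_pos: [479.8, 281.3, 263.1]
eef_rot: [0.001, -0.003, 1.0, 0.0]
contact_force: [0.1, -0.0, -1.3]
width: 11.7
gripper_force: 12.0
```

```bash
python3 - <<'E'
from f import *
o=arm.get_obs(); print(o["time_s"],o["tcp_pos"],o["width"])
D=imaging.snapshot("side"); p=o["tcp_pos"]
np.save("side3.npy",D,allow_pickle=True)
L=[np.array([p,p-[0,0,112]])]; print(proj(D,[p,p-[0,0,112]]))
mosaic("pics/c8.png",[(crop(D,140,70,80,60,6.6,[]),(0,0)),(crop(D,150,80,50,100,6,L),(500,0))])
E
```

```text
17.4167 [479.84554718 281.2938115  263.11652429] 11.661379021343281
[[167.40486946 115.3726855 ]
 [170.16996127 150.6327419 ]]
```

View pics/c8.png

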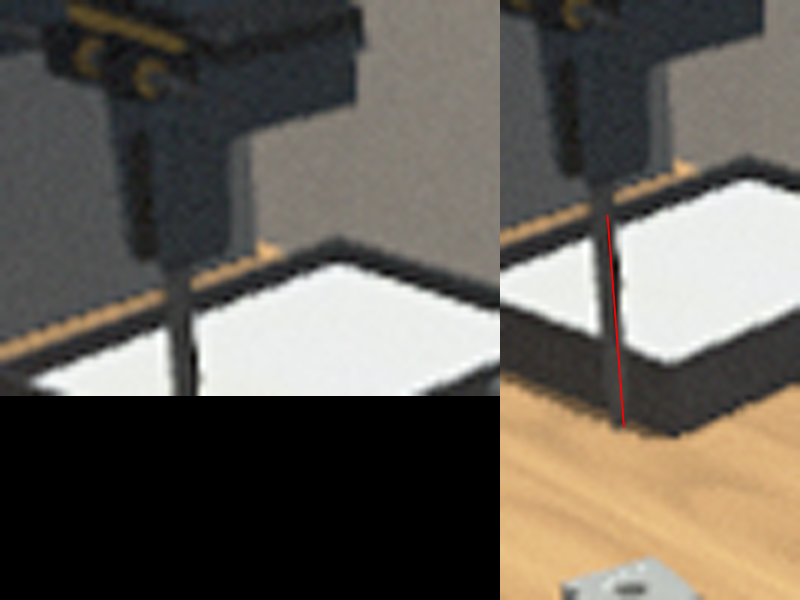

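The pen hangs parallel to the tool axis, with its tip about 112 mm below the TCP (crop (617,425)). I tilt 26° and carry it to above the jar.

servo_tool --pt "0 0 0 0 0 0.052 1" --pt "0 0 0 0 -0.1135 0 1" --pt "0 0 0 0 -0.1135 0 1" --pt "0 0 0 0 -0.1135 0 1" --pt "0 0 0 0 -0.1135 0 1" --pt "0 0 0 0 0 0 1" --pt "-0.0143 -0.0242 0.007 0 0 0 1" --pt "-0.0143 -0.0242 0.007 0 0 0 1" --pt "-0.0143 -0.0242 0.007 0 0 0 1" --pt "-0.0143 -0.0242 0.007 0 0 0 1" --pt "-0.0143 -0.0242 0.007 0 0 0 1" --pt "-0.0143 -0.0242 0.007 0 0 0 1" --pt "-0.0143 -0.0242 0.007 0 0 0 1" --pt "-0.0143 -0.0242 0.007 0 0 0 1" --pt "-0.0143 -0.0242 0.007 0 0 0 1" --pt "0 0 0 0 0 0 1" --pt "0 0 0 0 0 0 1"

```text
time_s: 18.88
tcp_pos: [613.0, 55.4, 260.6]
eef_rot: [0.224, 0.024, 0.974, -0.005]
contact_force: [-0.2, 0.7, -0.3]
width: 11.0
gripper_force: 12.0
```

```bash
python3 - <<'E'
from f import *
from scipy.spatial.transform import Rotation as R
o=arm.get_obs(); q=o["eef_rot"]; M=R.from_quat([q[1],q[2],q[3],q[0]]).as_matrix()
tip=o["tcp_pos"]+112*M[:,2]; print(o["time_s"],o["tcp_pos"],"tip",tip); print(M.round(3))
tgt=np.array([643+18,55-.9,95]); print("tool delta to hover mm",M.T@(tgt-tip)); print("per mm down",M.T@[0,0,-1])
E
```

```text
18.8833 [613.01192869  55.44267209 260.62747062] tip [661.803897    53.14718713 159.84019673]
[[-0.899  0.048  0.436]
 [ 0.044  0.999 -0.02 ]
 [-0.436  0.001 -0.9  ]]
tool delta to hover mm [29.04245048  0.87680489 57.97906949]
per mm down [ 4.36124067e-01 -5.58284367e-04  8.99886374e-01]
```

servo_tool --pt "0.0073 0.0003 0.0145 0 0 0 1" --pt "0.0073 0.0003 0.0145 0 0 0 1" --pt "0.0073 0.0003 0.0145 0 0 0 1" --pt "0.0073 0 0.0145 0 0 0 1" --pt "0 0 0 0 0 0 1" --pt "0 0 0 0 0 0 1"

```text
time_s: 19.38
tcp_pos: [611.1, 58.6, 195.9]
eef_rot: [0.224, 0.022, 0.974, -0.005]
contact_force: [-0.2, -0.5, 0.4]
width: 11.1
gripper_force: 12.0
```

```bash
python3 - <<'E'
from f import *
from scipy.spatial.transform import Rotation as R
o=arm.get_obs(); q=o["eef_rot"]; M=R.from_quat([q[1],q[2],q[3],q[0]]).as_matrix()
p=o["tcp_pos"]; tip=p+112*M[:,2]; print(o["time_s"],p,"tip",tip)
T,D=imaging.snapshot("top"),imaging.snapshot("side")
L=[np.array([p,tip]),circ(643,55,35,80)]
mosaic("pics/c9.png",[(crop(D,215,130,80,90,5,L),(0,0)),(crop(T,195,115,60,75,6.5,L),(405,0))])
E
```

```text
19.3833 [611.09936946  58.59784394 195.94528177] tip [659.87674028  56.41446162  95.14845177]
```

View pics/c9.png

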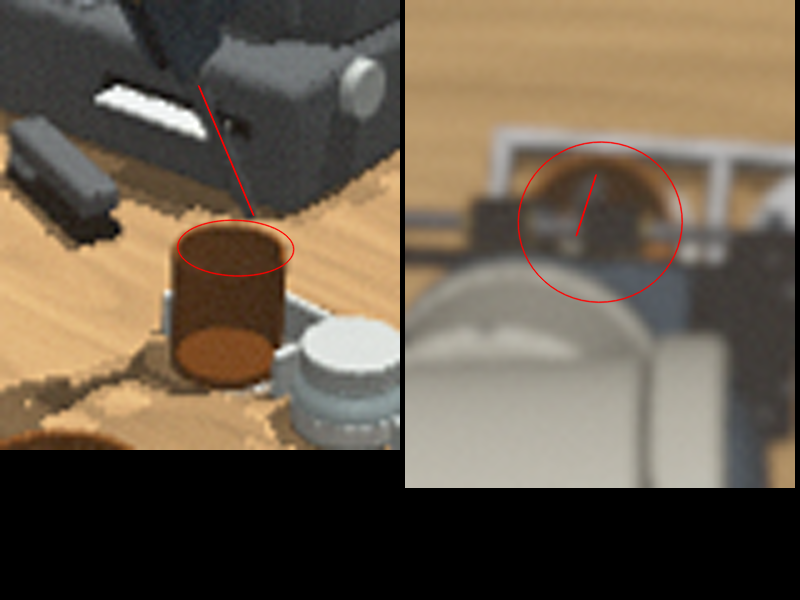

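The pen tip hovers just above the back half of the jar's mouth: side crop tip (247,214), rim ellipse centre about (230,250). Now I lower it.

servo_tool --pt "0.0035 -0.001 0.0072 0 0 0 1" --pt "0.0035 0 0.0072 0 0 0 1" --pt "0.0035 0 0.0072 0 0 0 1" --pt "0.0035 0 0.0072 0 0 0 1" --pt "0.0035 0 0.0072 0 0 0 1" --pt "0.0035 0 0.0072 0 0 0 1" --pt "0.0035 0 0.0072 0 0 0 1" --pt "0.0035 0 0.0072 0 0 0 1" --pt "0.0022 0 0.0045 0 0 0 1" --pt "0.0013 0 0.0027 0 0 0 1" --pt "0 0 0 0 0 0 1" --pt "0 0 0 0 0 0 1"

```text
time_s: 20.48
tcp_pos: [612.1, 57.0, 124.8]
eef_rot: [0.225, 0.022, 0.974, -0.005]
contact_force: [-0.4, -0.0, -0.2]
width: 11.2
gripper_force: 12.0
```

servo_tool --pt "0.001 0 0.002 0 0 0 1" --pt "0.001 0 0.002 0 0 0 1" --pt "0.001 0 0.002 0 0 0 1" --pt "0.001 0 0.002 0 0 0 1" --pt "0.001 0 0.002 0 0 0 1" --pt "0 0 0 0 0 0 1" --pt "0 0 0 0 0 0 1" --force 4

```text
time_s: 21.07
tcp_pos: [611.8, 57.0, 113.4]
eef_rot: [0.225, 0.022, 0.974, -0.005]
contact_force: [-1.2, -0.1, 0.4]
width: 11.5
gripper_force: 4.0
```

servo_tool --pt "0.0005 0 0.001 0 0 0 1" --pt "0.0005 0 0.001 0 0 0 1" --pt "0 0 0 0 0 0 1"

```text
time_s: 21.32
tcp_pos: [611.8, 57.0, 111.2]
eef_rot: [0.225, 0.022, 0.974, -0.005]
contact_force: [0.8, 0.3, -0.3]
width: 11.9
gripper_force: 4.0
```

servo_tool --pt "0.0004 0 0.0009 0 0 0 1" --pt "0 0 0 0 0 0 1"

```text
time_s: 21.48
tcp_pos: [611.9, 57.0, 110.3]
eef_rot: [0.225, 0.022, 0.974, -0.005]
contact_force: [-0.1, -0.0, -0.7]
width: 11.4
gripper_force: 4.0
```

servo_tool --pt "0.0004 0 0.0009 0 0 0 1" --pt "0 0 0 0 0 0 1"

```text
time_s: 21.65
tcp_pos: [611.9, 56.9, 109.3]
eef_rot: [0.225, 0.022, 0.974, -0.005]
contact_force: [-0.2, -0.1, -0.3]
width: 11.5
gripper_force: 4.0
```

servo_tool --pt "0.0003 0 0.0006 0 0 0 1" --pt "0 0 0 0 0 0 1"

```text
time_s: 21.82
tcp_pos: [611.9, 56.9, 108.7]
eef_rot: [0.225, 0.022, 0.974, -0.005]
contact_force: [-0.4, 0.3, 0.3]
width: 11.7
gripper_force: 4.0
```

servo_tool --pt "0.0003 0 0.0006 0 0 0 1" --pt "0 0 0 0 0 0 1"

```text
time_s: 21.98
tcp_pos: [611.9, 57.0, 108.1]
eef_rot: [0.225, 0.022, 0.974, -0.005]
contact_force: [-2.4, -0.1, 4.7]
width: 11.5
gripper_force: 4.0
```

The tip has touched the jar floor (about 5 N). I back off half a millimetre and open.

servo_tool --pt "-0.0002 0 -0.0005 0 0 0 1" --pt "0 0 0 0 0 0 0.6" --pt "0 0 0 0 0 0 0.4" --pt "0 0 0 0 0 0 0.2" --pt "0 0 0 0 0 0 0" --pt "0 0 0 0 0 0 0" --pt "0 0 0 0 0 0 0" --pt "0 0 0 0 0 0 0" --pt "0 0 0 0 0 0 0"

```text
time_s: 22.73
tcp_pos: [611.9, 57.0, 108.6]
eef_rot: [0.225, 0.022, 0.974, -0.005]
contact_force: [-0.7, -0.2, -0.3]
width: 45.5
gripper_force: 0.0
```

servo_tool --pt "0 0 -0.006 0 0 0 0" --pt "0 0 -0.012 0 0 0 0" --pt "0 0 -0.02 0 0 0 0" --pt "0 0 -0.03 0 0 0 0" --pt "0 0 -0.03 0 0 0 0" --pt "0 0 -0.03 0 0 0 0" --pt "0.02 0 -0.03 0 0 0 0" --pt "0.03 0 -0.02 0 0 0 0" --pt "0.02 0.03 0 0 0 0 0" --pt "0.01 0.035 0 0 0 0 0" --pt "0 0.035 0 0 0 0 0" --pt "0 0.035 0 0 0 0 0" --pt "0 0 0 0 0 0 0" --pt "0 0 0 0 0 0 0"

```text
time_s: 23.9
tcp_pos: [467.8, 199.9, 234.3]
eef_rot: [0.225, 0.021, 0.974, -0.005]
contact_force: [0.4, 0.1, 0.0]
width: 45.5
gripper_force: 0.0
```

```bash
python3 - <<'E'
from f import *
o=arm.get_obs(); print(o["time_s"],o["tcp_pos"],o["contact_force"])
T,D=imaging.snapshot("top"),imaging.snapshot("side")
mosaic("pics/c10.png",[(crop(D,150,130,140,130,2.85,[]),(0,0)),(crop(T,120,120,170,150,2.3,[]),(405,0)),(crop(T,195,120,65,65,3.3,[]),(405,350))])
E
```

```text
23.9 [467.75548105 199.88368163 234.29331172] [0.38488908 0.12236934 0.00457849]
```

View pics/c10.png

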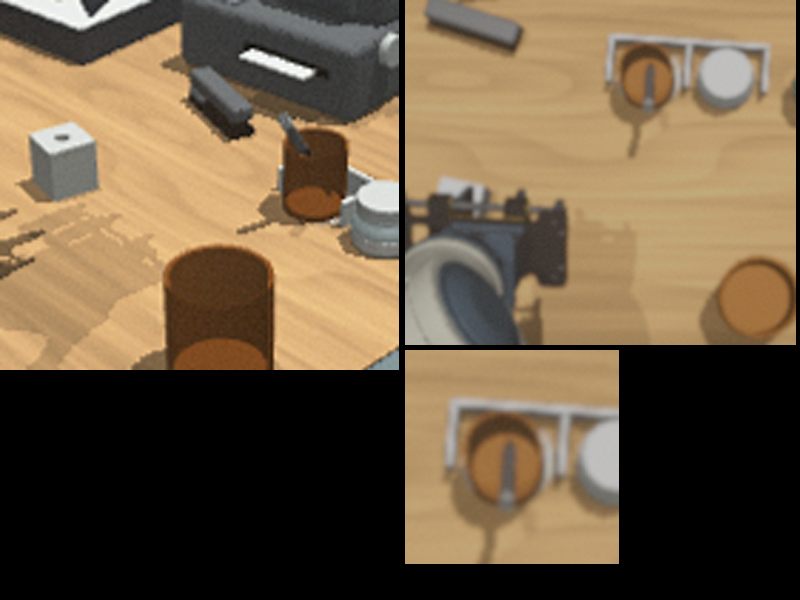

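The picture shows the jar in the bay on the disc at crop (505,465), with the thermometer inside it and leaning over the front rim to (507,500). The block is empty, everything else is unmoved, and the gripper is clear.

```bash
python3 -c "
from workcell import arm; print(arm.hand_in())"
```

```text
the job is handed in; nothing more can be done
None
```

I handed the job in at about 24 s of robot time: the last picture shows the jar on the paper disc in the empty bay, about 3 mm off centre, with the thermometer leaning on its front rim and nothing else moved.

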